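Snap the lid onto the storage tub

ROBOT

A 6-joint arm with a two-finger parallel gripper is mounted at the origin on a cart in front of the work surface, level with it; the furniture and walls round the work are solid. World frame = base frame: x ahead of the robot, y to its left, z up, the work surface at z = 0. Lengths are in m, angles in rad, forces in N, time in s.
With the tool pointing down it reaches from about 0.375 to 0.75 m from the base axis. Payload 9 kg.
Tool frame: the origin (TCP) lies at the very end of the fingers, on their centre line; the grasp point (between the pads) lies 19 mm behind it; z points along the fingers, y is the direction in which the jaws open and shut (so a half turn about z gives the same grasp; the last joint's range is limited). The gripper opens to 85 mm and grips with 20 to 120 N. Pads are 22 mm wide; open, the fingers measure 114 mm over their backs; the gripper's body (76 mm by 85 mm) begins 54 mm behind the grasp point. The pads swing forward as they close: fully open they stand 13 mm farther back than shut.
Start: joints at [-1.336, 0.104, 0.097, 1.564, 0, 1.353], TCP at [0.263, -0.54, 0.193] pointing down, gripper open.
Joint ranges: [-2.99, 2.99], [-0.84, 1.86], [-1.1, 1.16], [-1.84, 2.11], [-1.51, 1.56], [-3.14, 3.14]. Speed limits (rad/s): [2.22, 2.22, 2.57, 3.14, 3.14, 3.14].

INTERFACE

Orientations are given as a rotation vector (axis times angle).
In Python, from bench import bot, vision, job, recognise, pinpoint gives the robot as it stands. The module is installed in compiled form; this text tells all that it offers.
- The arm moves only by the tool apply_moves, never from a script. Its argument "moves" is a list of rows, each a list of 5 numbers: the shift along the tool's x, y, z each as a share of 100 mm, from -1 to 1, then the turn about the tool's z as a share of 90 degrees, from -1 to 1, then the opening, from 0 (shut) to 1 (fully open). A call has 1 to 20 rows; each row is the pose to reach, as a shift and turn from the pose commanded when the call began, along the tool's axes at that moment; what a row does not reach only later rows make up. A row lasts 1/10 s, in which the tool goes at most 50 mm and 8.59 degrees, less where a joint would pass 70% of its speed; a pose out of reach is approached as far as the arm can. A call with a number of a shift or a turn outside -1 to 1 is refused whole. A call with a gripper value outside its range is refused whole. The fingers move at their own pace and stop on an object; the grip force is fixed at half the most. Time passes only in rows, so rows that repeat a pose let the fingers close. It gives the time, the measured TCP pose, the force and the opening at its end, in the units of the state.
- bot.read_state(): the state, without advancing time (a new reading comes with each control period).
- vision.get_image(name): name is "scene" or "side" or "wrist"; returns the picture (420x560x3 uint8, red, green, blue); there is no depth.
- vision.calibration(name): a dict with "fx", "fy", "cx", "cy" (pixels), "pose" (4x4, takes a point from camera to world coordinates). Camera axes: x right, y up, looking along -z (the intrinsics and any distortion apply to the point x, -y, -z); pixel columns grow to the right and rows downward; lengths in m; the calibration is good to about 2 mm. The wrist camera is an equidistant fisheye: a pixel r from the principal point sees the ray r / f radians off the axis. A picture is of the moment at which its call begins: read the wrist's pose just before it. calibration takes no time and is no camera call; for the wrist camera it gives the pose at the moment of the call.
- job.hand_in(): hands the job in, once; it reports no verdict.
Trained networks look in the newest picture that a camera, given by its name, has taken for a name from the list of things; names that differ only in an ending like _2 or _b are one class to them, and where a whole thing is asked for, a point or a joint stands for the part that bears it (a point fixed in the world has none). Each returns a list of dicts, best first, with "conf" (0 to 1); they miss things now and then, are a little off and sometimes report something else, mostly with a low value. They report only what shows in the picture. A call takes as long as a camera call. They do not tell look-alikes from the thing itself.
- recognise(camera, name): "location" ([x, y, z] in m, in the coordinates of the camera as it stood for that picture, good to about 4 mm: the middle of the surface that is visible of it).
- pinpoint(camera, name): "location" ([x, y, z] in m, in the coordinates of the camera as it stood for that picture, good to about 4 mm: a listed point, or the origin of a listed thing).
The state is a dict: "clock": time; "joints": joint angles; "qvel": joint speeds; "tau": joint torques, N m; "position": TCP position; "tool_rot": TCP orientation; "ft_force": force on the tool from outside, world axes, zero at the start; "torque": the same for the moment, N m; "gripper_width": finger opening in m.
Only numpy, scipy, OpenCV 4.12 (cv2) and the standard library are available. Lean on these libraries where they do the work, as an engineer would, in place of code of your own. Each camera call takes 0.05 s, during which the arm holds its last target.

TASK

Put the loose grey lid on the round white storage tub with the garlic in it and let go of it, then press down its three rim tabs one after another, gently, feeling for the click, until all three have snapped home and the lid sits fully down and level. The tub stands on a soft mat and gives way as you press, so go by feel; do not force the lid, and leave the other things on the worktop where they are.

Things in the scene. Friction and masses are not known exactly. Their poses are not given: they have to be found in the camera images.
- tub: Round white open storage tub with a garlic bulb in it, 124 mm across (inner width 117.6), 85 mm high. Origin: centre of its underside, z up. It stands fixed on a soft black foam mat (160 mm across, 22 mm thick): pressed, it sinks straight down about 1 mm per newton, up to 14 mm, then hard; let go, it comes back. A rolled bead, 132 mm across, runs round the outside, its middle 4.5 mm below the rim.
- tub_rim (a point): Centre of the tub's mouth, level with the top of its rim (107 mm above the worktop when unpressed). The lid fits at any yaw. Lid shut: its pads rest on the rim, a hard stop. Lid just set down: its three noses rest on the bead, the lid 10 mm above shut. Over 80 N of contact force between lid and tub (some 50 N of pressing, as the sprung legs grip too) breaks the lid.
- lid: Loose grey plastic lid, about 0.18 kg, lying right way up on the worktop. Origin: centre of the underside of its plug; z up, x towards tab 0. Plug 116 mm across (106 at its rounded lower edge), 20 mm high up to the pads' underside; flange 136 mm across, its top face at 28 mm. Three tabs at the rim, 120 degrees apart: each a press pad on top and below it a sprung leg with a rounded inward nose.
- lid_knob (a point): On the lid's axis, half-way up its round central knob: 14.5 mm above the lid's top face, 42.5 mm above the lid's origin. Lid shut: 22.5 mm above the tub's rim; just set down: 32.5 mm. The knob is 29 mm high, 32 mm across its upper half, 24 mm at its foot.
- pad0 (a point): Middle of the top of press pad 0: raised, ribbed, 18 mm (radially) by 24 mm, 66 mm from the lid's axis, 2 mm above the top face. Shut, it is 10 mm above the tub's rim; unsnapped 20 mm. Pressed here, tub and tab go down together until at some 15 N the nose clicks over the bead and holds, and the resistance drops to about 9 N; if it has not clicked, press a little harder (20 N is ample).
- pad1 (a point): The same for press pad 1, 120 degrees anticlockwise (from above) from pad 0. Each tab snaps on its own; the others stay up, so the lid tilts by up to about 6 degrees meanwhile. Pressing the middle of the lid would need three times the force.
- pad2 (a point): The same for press pad 2, 240 degrees anticlockwise from pad 0.
- pinch_bowl: Small white bowl, 85 mm across and 38 mm high, a bystander.
- garlic: Garlic bulb, 60 mm, lying on the worktop, a bystander (another bulb lies in the tub).
- fork: Metal fork, 193 mm long, a bystander at the front.
- teaspoon: Metal teaspoon, 130 mm long, a bystander at the back.
Not all that is in view belongs to the job. There is more than one size of the lid; the one meant has the size given above.

How it is judged:
On the way:
1. the lid rests on the tub's mouth, centred, let go (horizontal distance between lid_knob and tub_rim below 0.008 m and z of lid_knob in the frame of tub_rim below 0.038 m and angle between lid_knob's own z axis and vertical below 0.2 rad and contact force between the fingers and lid below 0.1 N), for 0.1 s.
At the end, for the whole second after the job is handed in: All three tabs are snapped under the bead: the top of every pad is less than 13 mm above the tub's rim (10 mm when fully home, 20 mm when unsnapped), and the lid is centred on the tub within 5 mm, level within 0.05 rad (z of each of pad0, pad1, pad2 in the frame of tub_rim below 0.013 m and horizontal distance between lid_knob and tub_rim below 0.005 m and angle between lid_knob's own z axis and vertical below 0.05 rad); the robot touches nothing.
It fails at once if the lid is forced: more than 80 N between lid and tub (contact force between lid and tub above 80 N).
It fails at once if a bystander is moved more than 30 mm (distance of any of pinch_bowl, garlic, fork, teaspoon from where it was at the start of the episode above 0.03 m).
It also fails if it takes over 67 s, if anything falls off the work surface, if the arm or the gripper's body presses on something with over 40 N, if the wrist force passes 120 N, or if a joint passes its speed limit or range.

## Working session

There is one attempt and no reset: what is moved stays moved. The work goes in short steps, Python scripts to look and compute and a tool call to move; the robot and the scene stay as the last step left them, time stands still between calls to the robot, and variables do not carry over. Pictures are saved under pics/ and viewed, and the job is handed in when it is done.

Besides the shell and the picture viewer there is one more tool, called after "Request:" as a command line: name --pt "numbers of a row" for each row, then --argument value for the rest. apply_moves: Moves the arm, as the interface text tells. Its arguments: {"type":"object","properties":{"moves":{"type":"array","items":{"type":"array","items":{"type":"number","minimum":-1,"maximum":1}}}},"required":["moves"]}

```bash
mkdir -p pics
cat > h.py <<'E'
import numpy as np, cv2
from bench import bot, vision, job, recognise, pinpoint
def snap(c,fn):
    im=vision.get_image(c); cv2.imwrite('pics/'+fn+'.png',im[:,:,::-1]); return im
def w(c,p,P=None):
    P=np.array(vision.calibration(c)['pose'] if P is None else P); return P[:3,:3]@np.array(p)+P[:3,3]
def px(c,pw):
    k=vision.calibration(c);P=np.array(k['pose']);q=P[:3,:3].T@(np.array(pw)-P[:3,3])
    return k['fx']*q[0]/-q[2]+k['cx'],k['fy']*-q[1]/-q[2]+k['cy']
E
python3 - <<'E'
from h import *
s=bot.read_state();print(s)
for c in ['scene','side']:
    snap(c,c+'0');print(vision.calibration(c))
    for n in ['tub','tub_rim','lid','lid_knob','pinch_bowl','garlic','fork','teaspoon']:
        for r in pinpoint(c,n): 
            p=w(c,r['location']);print(c,n,round(r['conf'],2),p.round(3),np.round(px(c,p)))
print(bot.read_state()['clock'])
E
```

```text
{'clock': 0.0, 'joints': array([-1.33570672e+00,  1.04673119e-01,  9.64820984e-02,  1.56385347e+00,
        8.50108156e-06,  1.35309210e+00]), 'qvel': array([-1.07704780e-03, -7.90734124e-04, -1.72845438e-04,  1.53064660e-03,
       -6.85375901e-05, -5.27200694e-05]), 'tau': array([ 1.65829607e-05, -5.56924260e+01,  5.03654981e+01,  1.67889433e-02,
       -1.94587383e-04, -1.89632118e-05]), 'position': array([ 0.26241276, -0.53918226,  0.19234472]), 'tool_rot': array([-3.06020757e+00, -7.04906366e-01,  3.68827996e-06]), 'ft_force': array([-0.41239936, -0.25277592,  0.55028038]), 'torque': array([ 0.01251341, -0.00128535, -0.00118676]), 'gripper_width': 0.08544843962597554}
{'fx': 472.6732190494316, 'fy': 472.6732190494316, 'cx': 281.0557274224531, 'cy': 216.98371976846568, 'pose': array([[-0.64206996,  0.49876919, -0.58221599, -0.15673209],
       [-0.76646617, -0.43407424,  0.4734017 ,  0.86308046],
       [-0.01660677,  0.75020587,  0.66099574,  0.85674502],
       [ 0.        ,  0.        ,  0.        ,  1.        ]])}
scene tub 0.81 [0.529 0.051 0.021] [350. 193.]
scene tub 0.31 
[... 817 characters left out ...]
87,  0.55536329,  0.76141954],
       [ 0.        ,  0.        ,  0.        ,  1.        ]])}
side tub 0.95 [0.529 0.056 0.025] [286. 294.]
side tub 0.73 [0.529 0.056 0.109] [286. 266.]
side tub_rim 0.67 [0.528 0.054 0.113] [286. 265.]
side lid 0.9 [0.45  0.312 0.   ] [251. 237.]
side lid_knob 0.86 [0.349 0.591 0.031] [219. 179.]
side lid_knob 0.71 [0.445 0.312 0.044] [249. 224.]
side pinch_bowl 0.75 [0.661 0.324 0.003] [326. 231.]
side pinch_bowl 0.46 [0.449 0.311 0.001] [251. 237.]
side pinch_bowl 0.2 [ 0.689  0.048 -0.002] [355. 302.]
side garlic 0.75 [0.586 0.424 0.002] [296. 213.]
side fork 0.65 [ 0.373 -0.01  -0.003] [217. 327.]
side teaspoon 0.47 [ 0.689  0.051 -0.002] [354. 301.]
0.9
```

View pics/scene0.png

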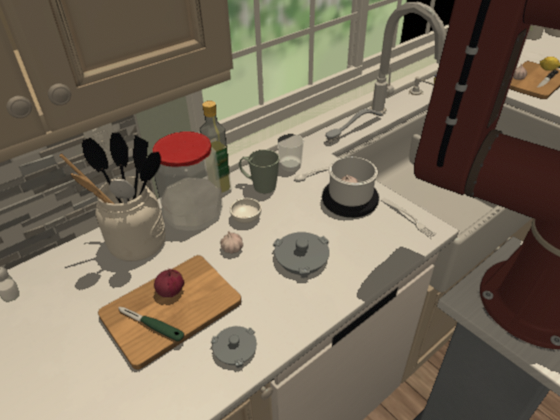

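View pics/side0.png

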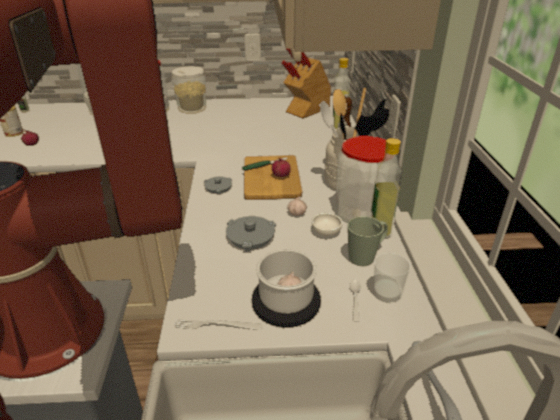

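Run:
```python
import cv2,numpy as np
a=cv2.imread('pics/scene0.png')
c=lambda x,y,h:cv2.resize(a[y-h:y+h,x-h:x+h],(390,390),interpolation=cv2.INTER_CUBIC)
cv2.imwrite('pics/crop0.png',np.hstack([c(302,255,55),c(235,345,55)]))
```

```text
(no output)
```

View pics/crop0.png

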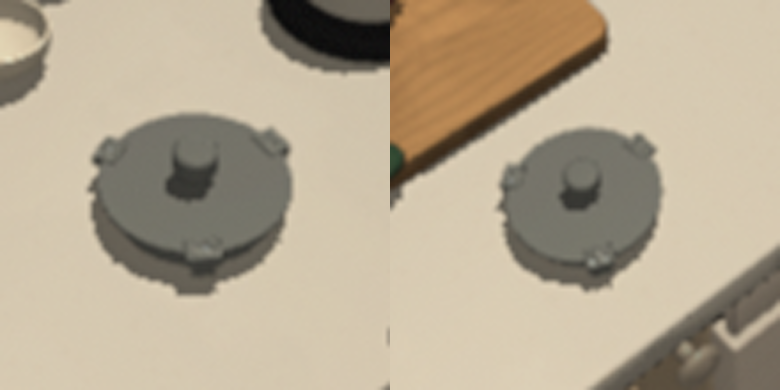

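Possible lids are the grey one at scene (302,255) and a look-alike at (235,345). The second looks smaller even though it is nearer the camera. The tub with the garlic is at (351,180). I'll check the lid sizes numerically before reaching.

```bash
cat >> h.py <<'E'
from scipy.spatial.transform import Rotation as Ro
def go(t,yawdeg=0):
    s=bot.read_state();R=Ro.from_rotvec(s['tool_rot']).as_matrix()
    d=R.T@(np.array(t)-s['position']);print('clock',s['clock'],'pos',s['position'].round(4),'F',s['ft_force'].round(2),'j',s['joints'].round(2),'w',round(s['gripper_width'],4),'xaxis deg',np.degrees(np.arctan2(R[1,0],R[0,0])).round(1),'rows (x100mm):',(d*10).round(3))
E
python3 - <<'E'
from h import *
a=0
for x,y,wd in [(.446,.31,55*1.0),(.346,.59,45)]:
    k=vision.calibration('scene');P=k['pose'];q=P[:3,:3].T@(np.array([x,y,.028])-P[:3,3]);print(-q[2], wd*-q[2]/k['fx'])
for t in [(.40,-.2,.2),(.446,.311,.2)]: go(t)
E
```

```text
1.1605464184814542 0.13504055327028103
0.9697723420211929 0.09232542406086663
clock 0.9 pos [ 0.2625 -0.5396  0.1932] F [-0.95  0.46  0.98] j [-1.34  0.1   0.1   1.56 -0.    1.35] w 0.0851 xaxis deg 25.9 rows (x100mm): [ 2.722 -2.452 -0.069]
clock 0.9 pos [ 0.2625 -0.5396  0.1932] F [-0.95  0.46  0.98] j [-1.34  0.1   0.1   1.56 -0.    1.35] w 0.0851 xaxis deg 25.9 rows (x100mm): [ 5.371 -6.846 -0.07 ]
```

The lid at (302,255) measures 135 mm across and the other about 92 mm, so the first is the right one. Moving now.

Request:
apply_moves --pt "0.45 -0.4 0 0 1" --pt "0.9 -0.8 0 0 1" --pt "1 -0.9 -0.2 0 1" --pt "1 -0.9 -0.2 0 1"

```text
clock: 1.3
position: [0.3149, -0.4125, 0.2161]
tool_rot: [3.057, 0.71, 0.002]
ft_force: [-0.7, -0.4, -0.2]
gripper_width: 0.0855
```

Request:
apply_moves --pt "0.4 -0.4 0 0 1" --pt "0.8 -0.8 0 0 1" --pt "1 -1 0 0 1" --pt "1 -1 0 0 1"

```text
clock: 1.7
position: [0.3604, -0.2781, 0.2136]
tool_rot: [3.06, 0.711, 0.001]
ft_force: [-0.6, -0.0, -0.6]
gripper_width: 0.0849
```

Run:
```python
from h import *
go((.446,.311,.2))
```

```text
clock 1.7 pos [ 0.3604 -0.2781  0.2136] F [-0.6  -0.04 -0.62] j [-0.95 -0.33 -0.27  1.63  0.    1.74] w 0.0849 xaxis deg 26.2 rows (x100mm): [ 3.365 -4.911  0.136]
```

Request:
apply_moves --pt "0.3 -0.4 0 -0.09 1" --pt "0.6 -0.8 0 -0.18 1" --pt "0.8 -1 0 -0.27 1" --pt "0.8 -1 0 -0.36 1" --pt "0.8 -1 0 -0.45 1" --pt "0.8 -1 0 -0.54 1" --pt "0.8 -1 0 -0.63 1" --pt "0.8 -1 0 -0.72 1" --pt "0.8 -1 0 -0.81 1" --pt "0.8 -1 0 -0.9 1" --pt "0.8 -1 0 -1 1" --pt "0.8 -1 0 -1 1"

```text
clock: 2.9
position: [0.3875, -0.1572, 0.213]
tool_rot: [1.664, 2.665, -0.001]
ft_force: [0.3, -0.3, -0.1]
gripper_width: 0.0856
```

Run:
```python
from h import *
go((.446,.311,.2))
```

```text
clock 2.9 pos [ 0.3875 -0.1572  0.213 ] F [ 0.31 -0.33 -0.1 ] j [-0.7  -0.45 -0.36  1.66 -0.    0.42] w 0.0856 xaxis deg 116.0 rows (x100mm): [3.95  2.581 0.128]
```

Request:
apply_moves --pt "0.35 0.23 0 0 1" --pt "0.7 0.46 0 0 1" --pt "1 0.65 0 0 1" --pt "1 0.65 0 0 1"

```text
clock: 3.3
position: [0.4025, -0.0353, 0.2133]
tool_rot: [1.667, 2.663, 0.001]
ft_force: [-0.5, -0.7, -0.4]
gripper_width: 0.0854
```

Request:
apply_moves --pt "0.35 0.23 0 0 1" --pt "0.7 0.46 0 0 1" --pt "1 0.65 0 0 1" --pt "1 0.65 0 0 1"

```text
clock: 3.7
position: [0.4171, 0.0828, 0.213]
tool_rot: [-1.666, -2.663, -0.001]
ft_force: [-0.2, -0.1, -0.7]
gripper_width: 0.0854
```

Request:
apply_moves --pt "0.35 0.23 0 0 1" --pt "0.7 0.46 0 0 1" --pt "1 0.65 0 0 1" --pt "1 0.65 0 0 1"

```text
clock: 4.1
position: [0.432, 0.2006, 0.2126]
tool_rot: [-1.666, -2.663, 0.0]
ft_force: [0.5, 0.2, 0.4]
gripper_width: 0.0854
```

Request:
apply_moves --pt "0.35 0.23 0 0 1" --pt "0.7 0.46 0 0 1" --pt "0.9 0.6 0 0 1" --pt "0.9 0.6 0 0 1" --pt "0.9 0.6 0 0 1"

```text
clock: 4.6
position: [0.4467, 0.3046, 0.2127]
tool_rot: [1.669, 2.662, -0.002]
ft_force: [-0.0, -0.2, 0.3]
gripper_width: 0.0856
```

```bash
cat > look.py <<'E'
from h import *
import sys
go((.446,.311,.2))
for c in sys.argv[2].split(','):
    P=vision.calibration(c)['pose'];snap(c,sys.argv[1]+c)
    for n in sys.argv[3].split(','):
        for r in pinpoint(c,n): print(c,n,round(r['conf'],2),w(c,r['location'],P).round(4))
E
python3 look.py l1 wrist,side,scene lid_knob,lid,pad0,pad1,pad2,tub_rim
```

```text
clock 4.6 pos [0.4467 0.3046 0.2127] F [-0.04 -0.16  0.25] j [ 0.36 -0.07 -0.04  1.6  -0.    1.48] w 0.0856 xaxis deg 115.8 rows (x100mm): [0.06  0.022 0.127]
wrist lid_knob 0.62 [0.4511 0.3146 0.0457]
wrist lid 0.56 [0.4495 0.3137 0.0016]
wrist pad0 0.95 [0.441  0.2466 0.0318]
wrist pad0 0.92 [0.396  0.3564 0.0322]
wrist pad0 0.73 [0.5095 0.3391 0.0286]
wrist pad1 0.95 [0.441  0.2466 0.0318]
wrist pad1 0.92 [0.396  0.3564 0.0322]
wrist pad1 0.73 [0.5095 0.3391 0.0286]
wrist pad2 0.95 [0.441  0.2466 0.0318]
wrist pad2 0.92 [0.396  0.3564 0.0322]
wrist pad2 0.73 [0.5095 0.3391 0.0286]
side lid_knob 0.93 [0.4437 0.3086 0.0426]
side lid_knob 0.91 [0.3488 0.5909 0.0314]
side lid_knob 0.44 [0.6885 0.0504 0.0019]
side lid 0.74 [0.344  0.5869 0.0028]
side lid 0.74 [0.5279 0.0524 0.1096]
side lid 0.73 [ 4.491e-01  3.127e-01 -1.000e-04]
side lid 0.31 [0.5299 0.0543 0.0242]
side pad0 0.91 [0.4405 0.2456 0.0295]
side pad0 0.79 [0.3041 0.6107 0.0197]
side pad0 0.66 [0.3454 0.5481 0.0213]
side pad0 0.61 [0.3962 0.3503 0.036 ]
side pad0 0.56 [0.5048 0.3355 0.0262]
side pad0 0.55 [0.3813 0.6161 0.0
[... 836 characters left out ...]
e pad0 0.83 [0.377  0.6149 0.0214]
scene pad0 0.81 [0.5068 0.3336 0.0287]
scene pad0 0.73 [0.3498 0.5484 0.0185]
scene pad0 0.62 [0.4388 0.2421 0.0254]
scene pad0 0.61 [0.3963 0.3484 0.0259]
scene pad1 0.84 [0.3021 0.6046 0.0193]
scene pad1 0.83 [0.377  0.6149 0.0214]
scene pad1 0.81 [0.5068 0.3336 0.0287]
scene pad1 0.73 [0.3498 0.5484 0.0185]
scene pad1 0.62 [0.4388 0.2421 0.0254]
scene pad1 0.61 [0.3963 0.3484 0.0259]
scene pad2 0.84 [0.3021 0.6046 0.0193]
scene pad2 0.83 [0.377  0.6149 0.0214]
scene pad2 0.81 [0.5068 0.3336 0.0287]
scene pad2 0.73 [0.3498 0.5484 0.0185]
scene pad2 0.62 [0.4388 0.2421 0.0254]
scene pad2 0.61 [0.3963 0.3484 0.0259]
scene tub_rim 0.73 [0.5314 0.0518 0.104 ]
```

View pics/l1wrist.png

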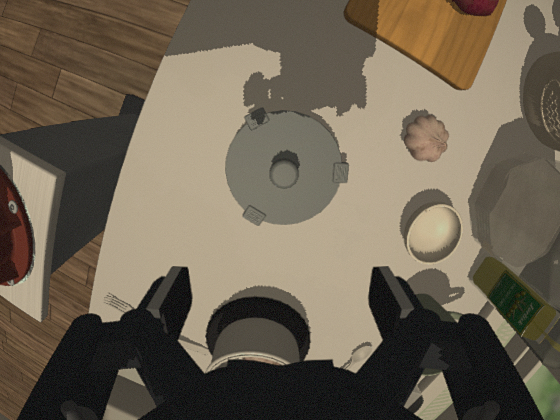

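Wrist view: the right lid is centred near (285,170), with its pads at (256,117), (340,172) and (254,214). The tub is at the bottom, (255,345), and the garlic and bowl are on the right at (427,137) and (434,232).

```bash
cat >> h.py <<'E'
def ray(c,u,v,z,P=None):
    k=vision.calibration(c);P=np.array(k['pose'] if P is None else P)
    x=(u-k['cx'])/k['fx'];y=(v-k['cy'])/k['fy']
    if c=='wrist':
        r=np.hypot(x,y);d=np.array([np.sin(r)*x/r,-np.sin(r)*y/r,-np.cos(r)])
    else: d=np.array([x,-y,-1])
    d=P[:3,:3]@d;return P[:3,3]+d*(z-P[2,3])/d[2]
E
python3 - <<'E'
from h import *
k=vision.calibration('wrist');print(k)
go((.4475,.311,.1))
im=cv2.imread('pics/l1wrist.png');c=im[90:240,210:360]
cv2.imwrite('pics/c1.png',cv2.resize(c,None,fx=4,fy=4,interpolation=cv2.INTER_CUBIC))
for u,v,z in [(285,174,.057),(285,168,.028),(256,117,.03),(340,172,.03),(254,214,.03)]: print(ray('wrist',u,v,z))
E
```

```text
{'fx': 325.19226210127806, 'fy': 325.19226210127806, 'cx': 279.7868915912931, 'cy': 207.42968726710694, 'pose': array([[ 8.98998452e-01, -4.16234524e-01, -1.36200600e-01,
         4.11447082e-01],
       [ 4.37951643e-01,  8.54151509e-01,  2.80398927e-01,
         3.78669822e-01],
       [-3.75765943e-04, -3.11727478e-01,  9.50171478e-01,
         3.92600697e-01],
       [ 0.00000000e+00,  0.00000000e+00,  0.00000000e+00,
         1.00000000e+00]])}
clock 5.65 pos [0.4461 0.306  0.2131] F [0.93 0.41 0.34] j [ 0.36 -0.07 -0.04  1.6  -0.    1.48] w 0.0856 xaxis deg 115.9 rows (x100mm): [0.039 0.035 1.131]
[0.44824815 0.31538961 0.057     ]
[0.44833014 0.31621936 0.028     ]
[0.39383556 0.35457766 0.03      ]
[0.50689365 0.34055249 0.03      ]
[0.43956195 0.25092934 0.03      ]
```

View pics/c1.png

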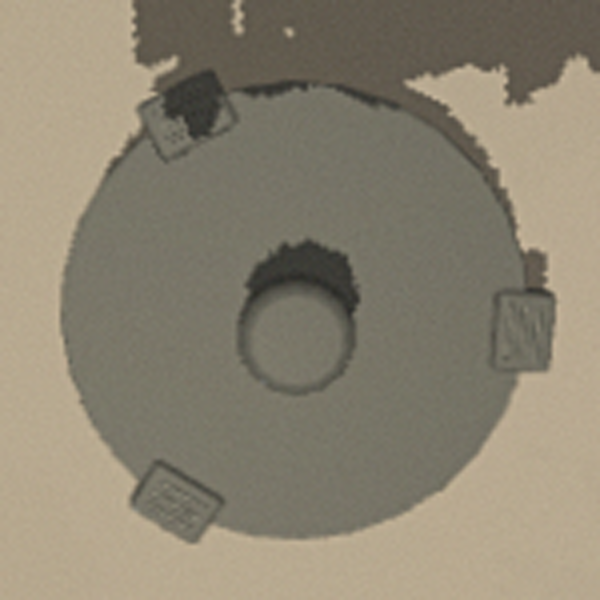

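Request:
apply_moves --pt "0.06 0.03 0.3 0 1" --pt "0.06 0.03 0.6 0 1" --pt "0.06 0.03 0.9 0 1" --pt "0.06 0.03 1 0 1" --pt "0.06 0.03 1 0 1"

```text
clock: 6.15
position: [0.4452, 0.3123, 0.1119]
tool_rot: [-1.665, -2.662, 0.003]
ft_force: [-0.3, -0.4, 0.3]
gripper_width: 0.0853
```

Run:
```python
from h import *
go((.4475,.313,.035)); snap('wrist','w2')
```

```text
clock 6.15 pos [0.4452 0.3123 0.1119] F [-0.25 -0.36  0.31] j [ 0.37 -0.06 -0.22  1.42 -0.    1.49] w 0.0853 xaxis deg 115.9 rows (x100mm): [-0.004  0.026  0.769]
```

View pics/w2.png

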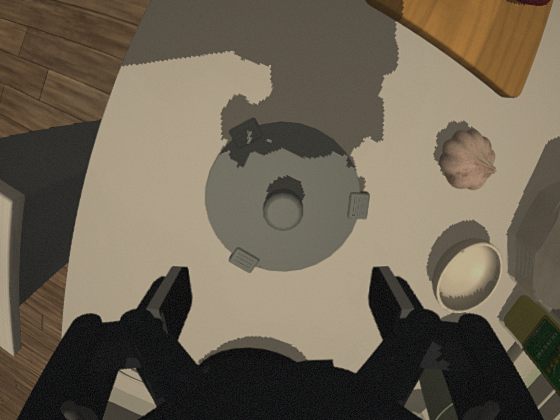

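The knob top is at (283,209), midway between the fingers (x about 281). I'll go down and grasp.

Request:
apply_moves --pt "0 0.02 0.3 0 1" --pt "0 0.02 0.55 0 1" --pt "0 0.02 0.7 0 1" --pt "0 0.02 0.77 0 1" --pt "0 0.02 0.77 0 1" --pt "0 0.02 0.77 0 0" --pt "0 0.02 0.77 0 0" --pt "0 0.02 0.77 0 0" --pt "0 0.02 0.77 0 0" --pt "0 0.02 0.77 0 0" --pt "0 0.02 0.77 0 0" --pt "0 0.02 0.77 0 0" --pt "0 0.02 0.77 0 0"

```text
clock: 7.5
position: [0.4479, 0.3135, 0.036]
tool_rot: [1.666, 2.663, -0.0]
ft_force: [-0.6, 1.0, 0.2]
gripper_width: 0.0003
```

Run:
```python
from h import *
go((.4475,.313,.035)); snap('wrist','w3')
```

```text
clock 7.5 pos [0.4479 0.3135 0.036 ] F [-0.6   1.03  0.21] j [ 0.37 -0.03 -0.32  1.27 -0.    1.49] w 0.0003 xaxis deg 115.9 rows (x100mm): [-0.003 -0.006  0.01 ]
```

View pics/w3.png

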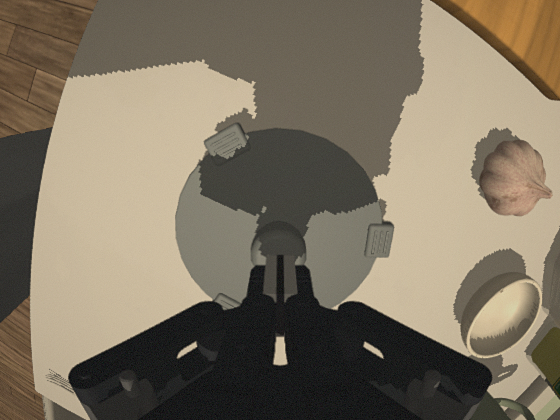

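The fingers shut without the knob between them. It is visible beyond the fingers at (278,243), so I'll measure the offset.

```bash
python3 - <<'E'
from h import *
im=cv2.imread('pics/w3.png');cv2.imwrite('pics/c3.png',cv2.resize(im[190:330,210:350],None,fx=4,fy=4,interpolation=cv2.INTER_CUBIC))
for q in [(278,243,.057),(278,220,.028),(380,240,.03),(228,142,.03)]: print(ray('wrist',*q))
E
python3 look.py l3 wrist,scene,side lid_knob
```

```text
[0.44394768 0.32099148 0.057     ]
[0.44277444 0.32304362 0.028     ]
[0.50763971 0.33986029 0.03      ]
[0.39577683 0.35400048 0.03      ]
clock 7.55 pos [0.4479 0.3135 0.036 ] F [-0.23  0.16 -0.24] j [ 0.37 -0.03 -0.32  1.27 -0.    1.49] w -0.0002 xaxis deg 115.9 rows (x100mm): [-0.014 -0.029 -1.64 ]
wrist lid_knob 0.66 [0.4488 0.3143 0.0448]
scene lid_knob 0.9 [0.4476 0.3066 0.0421]
scene lid_knob 0.82 [0.3445 0.5897 0.0256]
side lid_knob 0.65 [0.3487 0.5913 0.0304]
side lid_knob 0.58 [0.4464 0.3108 0.0425]
```

View pics/c3.png

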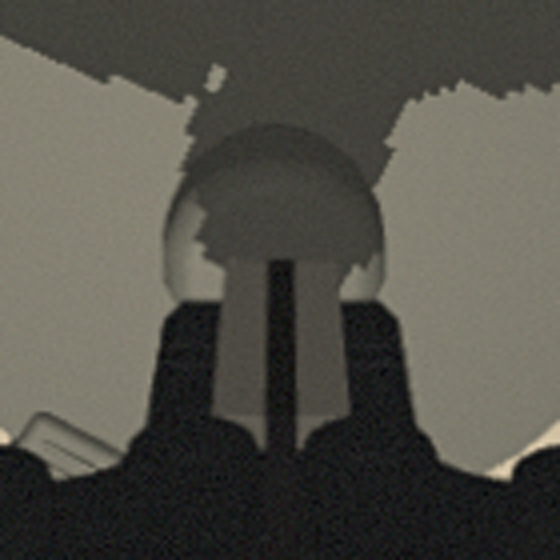

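View pics/l3scene.png

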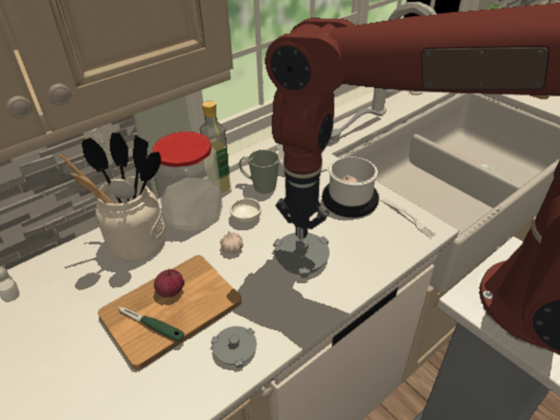

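Run:
```python
from h import *
def pw(pw):
    k=vision.calibration('wrist');P=k['pose'];q=P[:3,:3].T@(np.array(pw)-P[:3,3]);r=np.hypot(q[0],q[1]);th=np.arctan2(r,-q[2])
    return k['cx']+k['fx']*th*q[0]/r,k['cy']-k['fx']*th*q[1]/r
for z in [.017,.036,.05,.055,.06,.07,.08]: print(z,pw((.4479,.3135,z)), px('side',(.4479,.3135,z)),px('scene',(.4479,.3135,z)))
a=cv2.imread('pics/l3side.png');b=cv2.imread('pics/l3scene.png')
cv2.imwrite('pics/c4.png',np.hstack([cv2.resize(a[170:270,200:300],(400,400),interpolation=2),cv2.resize(b[190:290,252:352],(400,400),interpolation=2)]))
```

```text
0.017 (np.float64(278.7371892389041), np.float64(229.57183188276895)) (np.float64(250.04911394138645), np.float64(232.12473307677513)) (np.float64(300.07341370495095), np.float64(253.36803190855287))
0.036 (np.float64(278.6313790804773), np.float64(241.3667257349309)) (np.float64(249.77291389389694), np.float64(226.51574092929107)) (np.float64(300.1510953603056), np.float64(247.92899801514477))
0.05 (np.float64(278.5412424325422), np.float64(251.48085580192674)) (np.float64(249.5664069832716), np.float64(222.32205721841976)) (np.float64(300.20942447835137), np.float64(243.84497008634722))
0.055 (np.float64(278.50612901454565), np.float64(255.43772618357383)) (np.float64(249.49202903272942), np.float64(220.81161091571653)) (np.float64(300.23048537027563), np.float64(242.37035031313806))
0.06 (np.float64(278.46931505899), np.float64(259.596496455128)) (np.float64(249.41731834639074), np.float64(219.29440750892567)) (np.float64(300.25166850160696), np.float64(240.8871717074108))
0.07 (np.float64(278.390124578842), np.float64(268.5785063144557)) (np.float64(249.26688979506662), np.float64(216.2395471973381)) (np.float64(300.294405764277), np.float64(237.89483820071112))
0.08 (np.float64(278.3026599126458), np.float64(278.55726780394247)) (np.float64(249.11510318430513), np.float64(213.15710780026768)) (np.float64(300.3376449556528), np.float64(234.86736116841567))
```

View pics/c4.png

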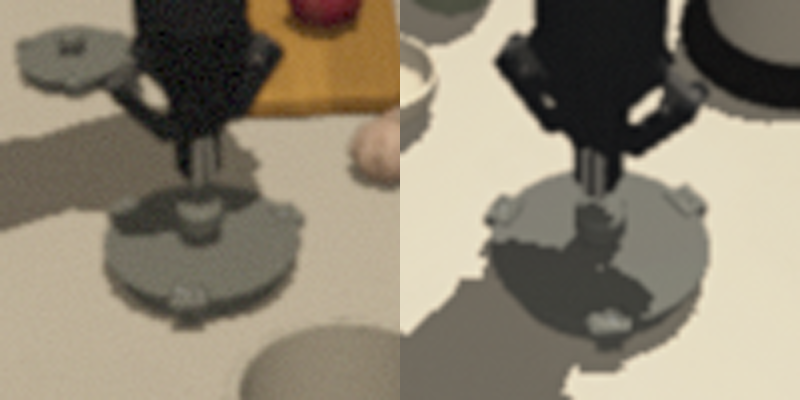

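The pictures show the shut fingertips well above the reported TCP height. I'll estimate the offset properly from all three cameras.

Run:
```python
from h import *
def pw(pw):
    k=vision.calibration('wrist');P=k['pose'];q=P[:3,:3].T@(np.array(pw)-P[:3,3]);r=np.hypot(q[0],q[1]);th=np.arctan2(r,-q[2])
    return k['cx']+k['fx']*th*q[0]/r,k['cy']-k['fx']*th*q[1]/r
s=bot.read_state();R=Ro.from_rotvec(s['tool_rot']).as_matrix();p=s['position']
for dz in [0,.01,.02,.03,.04]:
  for dx in (-.011,.011):
    q=p+R[:,0]*dx+[0,0,dz];print(dz,dx,np.round([*pw(q),*px('side',q),*px('scene',q)],1))
```

```text
0 -0.011 [278.8 257.6 251.6 228.5 301.8 245. ]
0 0.011 [278.8 224.5 248.  224.5 298.4 250.9]
0.01 -0.011 [278.7 265.3 251.4 225.5 301.9 242.1]
0.01 0.011 [278.7 230.9 247.9 221.5 298.4 247.9]
0.02 -0.011 [278.7 273.7 251.3 222.5 301.9 239.1]
0.02 0.011 [278.6 238.  247.7 218.5 298.5 245. ]
0.03 -0.011 [278.6 282.9 251.2 219.4 302.  236.2]
0.03 0.011 [278.6 245.8 247.6 215.5 298.5 242. ]
0.04 -0.011 [278.5 293.1 251.  216.4 302.  233.1]
0.04 0.011 [278.5 254.6 247.4 212.4 298.5 239. ]
```

Both fixed cameras put the tips roughly 30–40 mm above the reported TCP. I'll probe gently down onto the knob top (z 0.057) to get the true offset by touch.

Request:
apply_moves --pt "0 0 0.03 0 0" --pt "0 0 0.06 0 0" --pt "0 0 0.08 0 0" --pt "0 0 0.08 0 0"

```text
clock: 8.25
position: [0.4476, 0.3134, 0.0275]
tool_rot: [-1.666, -2.663, 0.001]
ft_force: [0.0, -0.6, -0.3]
gripper_width: -0.0002
```

Request:
apply_moves --pt "0 0 0.02 0 0" --pt "0 0 0.04 0 0" --pt "0 0 0.04 0 0"

```text
clock: 8.55
position: [0.4478, 0.3135, 0.0237]
tool_rot: [-1.666, -2.663, 0.001]
ft_force: [-0.1, -0.6, -1.0]
gripper_width: -0.0001
```

Request:
apply_moves --pt "0 0 0.02 0 0" --pt "0 0 0.03 0 0" --pt "0 0 0.03 0 0"

```text
clock: 8.85
position: [0.4479, 0.3135, 0.0209]
tool_rot: [-1.666, -2.663, 0.0]
ft_force: [0.2, 0.0, 0.3]
gripper_width: 0.0002
```

Run:
```python
from h import *
go((.4475,.313,.035)); a=snap('wrist','w4');b=snap('side','s4');go((.4475,.313,.035))
cv2.imwrite('pics/c5.png',np.hstack([cv2.resize(a[190:310,220:340],(400,400),interpolation=2),cv2.resize(b[170:270,200:300],(400,400),interpolation=2)])[:,:,::-1])
```

```text
clock 8.85 pos [0.4479 0.3135 0.0209] F [0.15 0.01 0.26] j [ 0.37 -0.01 -0.34  1.25 -0.    1.49] w 0.0002 xaxis deg 115.9 rows (x100mm): [-0.003 -0.005 -0.141]
clock 8.95 pos [0.448  0.3135 0.0211] F [-0.48  0.79  0.52] j [ 0.37 -0.02 -0.34  1.25 -0.    1.49] w -0.0001 xaxis deg 115.9 rows (x100mm): [-0.003 -0.007 -0.139]
```

View pics/c5.png

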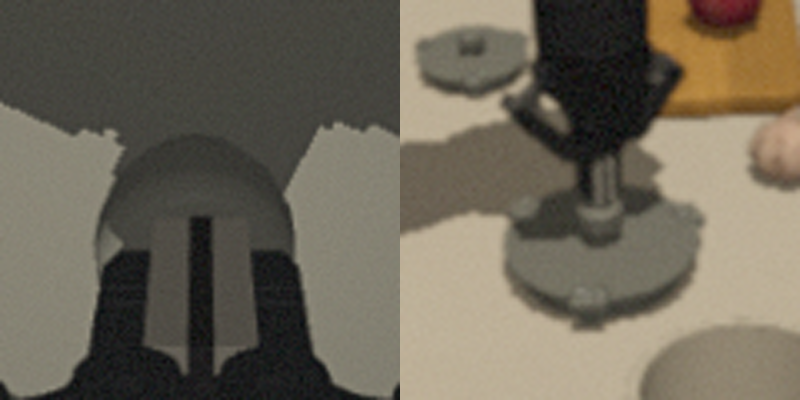

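The fingertips now cover the knob's top face in both views. I'll keep going in small steps until I feel contact.

Request:
apply_moves --pt "0 0 0.01 0 0" --pt "0 0 0.02 0 0" --pt "0 0 0.02 0 0"

```text
clock: 9.25
position: [0.448, 0.3135, 0.019]
tool_rot: [1.666, 2.663, -0.0]
ft_force: [0.4, 0.3, -0.4]
gripper_width: 0.0001
```

Request:
apply_moves --pt "0 0 0.01 0 0" --pt "0 0 0.02 0 0" --pt "0 0 0.02 0 0"

```text
clock: 9.55
position: [0.4482, 0.3136, 0.0189]
tool_rot: [1.666, 2.663, 0.0]
ft_force: [-7.2, -3.7, 16.8]
gripper_width: 0.0001
```

Contact came at a reported z of 0.019, against a true knob top of 0.057. So the fingertips end 38 mm short of the reported TCP. I'll lift, open, and grasp that much lower.

Request:
apply_moves --pt "0 0 -0.2 0 0" --pt "0 0 -0.45 0 1" --pt "0 0 -0.45 0 1" --pt "0 0 -0.45 0 1" --pt "0 0 -0.45 0 1" --pt "0 0 -0.45 0 1" --pt "0 0 -0.45 0 1" --pt "0 0 -0.45 0 1" --pt "0 0 -0.3 0 1" --pt "0 0 -0.1 0 1" --pt "0 0 0.1 0 1" --pt "0 0 0.1 0 1"

```text
clock: 10.75
position: [0.4453, 0.3125, 0.0031]
tool_rot: [-1.664, -2.661, 0.007]
ft_force: [-1.2, -0.8, 0.6]
gripper_width: 0.0852
```

Run:
```python
from h import *
go((.4475,.313,-.005)); a=snap('wrist','w5');b=snap('side','s5')
cv2.imwrite('pics/c6.png',np.hstack([a,b])[100:,:,::-1][:, :, :][::1,::1][:,130:])
cv2.imwrite('pics/c6.png',np.hstack([a[150:390,80:480],cv2.resize(b[160:280,190:310],(240,240),interpolation=2)])[:,:,::-1])
```

```text
clock 10.75 pos [0.4453 0.3125 0.0031] F [-1.15 -0.81  0.64] j [ 0.37 -0.   -0.36  1.22 -0.    1.49] w 0.0852 xaxis deg 115.9 rows (x100mm): [-0.005  0.022  0.081]
```

View pics/c6.png

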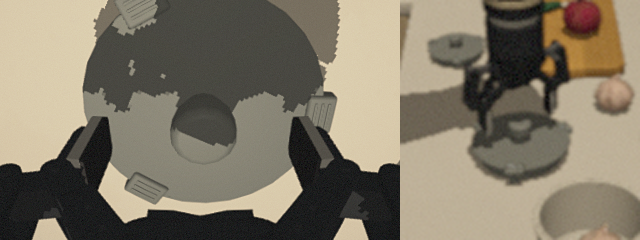

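The open fingers straddle the knob and clear the pads. I'll lower 8 mm and close.

Request:
apply_moves --pt "0 0.02 0.06 0 1" --pt "0 0.02 0.08 0 1" --pt "0 0.02 0.08 0 0" --pt "0 0.02 0.08 0 0" --pt "0 0.02 0.08 0 0" --pt "0 0.02 0.08 0 0" --pt "0 0.02 0.08 0 0" --pt "0 0.02 0.08 0 0" --pt "0 0.02 0.08 0 0" --pt "0 0.02 0.08 0 0"

```text
clock: 11.85
position: [0.4502, 0.3146, -0.0003]
tool_rot: [1.666, 2.663, 0.001]
ft_force: [-1.9, 0.1, 6.0]
gripper_width: 0.0294
```

Request:
apply_moves --pt "0 0 -0.1 0 0" --pt "0 0 -0.3 0 0" --pt "0 0 -0.6 0 0" --pt "0 0 -1 0 0" --pt "0 0 -1 0 0" --pt "0 0 -1 0 0"

```text
clock: 12.45
position: [0.4504, 0.3146, 0.0999]
tool_rot: [1.666, 2.662, 0.002]
ft_force: [-1.5, -1.3, -1.5]
gripper_width: 0.0291
```

Run:
```python
from h import *
go((.53,.054,.16)); a=snap('wrist','w6');b=snap('side','s6')
cv2.imwrite('pics/c7.png',np.hstack([cv2.resize(a,(420,315)),cv2.resize(b[130:280,170:350],(378,315),interpolation=2)])[:,:,::-1])
```

```text
clock 12.45 pos [0.4504 0.3146 0.0999] F [-1.52 -1.34 -1.5 ] j [ 0.37 -0.05 -0.23  1.39 -0.    1.49] w 0.0291 xaxis deg 115.9 rows (x100mm): [-2.692 -0.423 -0.601]
```

View pics/c7.png

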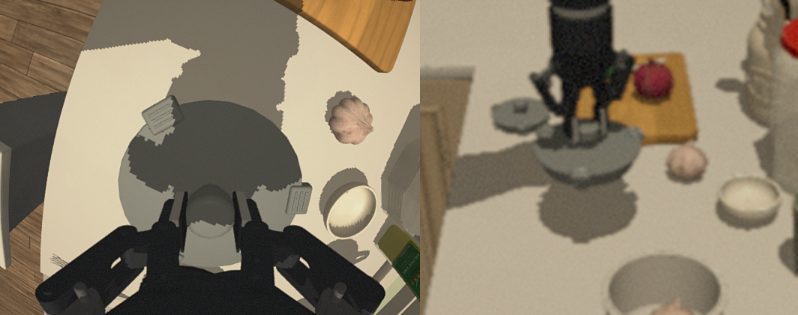

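The lid is held level at about z 0.10, and its pads show in the wrist view near (216,153) and (399,264). Carrying it over the tub.

Request:
apply_moves --pt "-0.15 -0.02 -0.25 0 0" --pt "-0.4 -0.06 -0.5 0 0" --pt "-0.7 -0.1 -0.6 0 0" --pt "-0.9 -0.14 -0.6 0 0" --pt "-0.9 -0.14 -0.6 0 0"

```text
clock: 13.05
position: [0.4766, 0.2253, 0.1578]
tool_rot: [-1.669, -2.66, 0.003]
ft_force: [-0.1, -0.8, -1.8]
gripper_width: 0.0292
```

Request:
apply_moves --pt "-0.2 -0.03 0 0 0" --pt "-0.5 -0.08 0 0 0" --pt "-0.8 -0.13 0 0 0" --pt "-0.9 -0.14 0 0 0" --pt "-0.9 -0.14 0 0 0"

```text
clock: 13.55
position: [0.5029, 0.1398, 0.1578]
tool_rot: [-1.667, -2.66, 0.002]
ft_force: [0.1, 0.4, -1.0]
gripper_width: 0.0292
```

Request:
apply_moves --pt "-0.2 -0.03 0 0 0" --pt "-0.5 -0.08 0 0 0" --pt "-0.8 -0.13 0 0 0" --pt "-0.89 -0.14 0 0 0" --pt "-0.89 -0.14 0 0 0" --pt "-0.89 -0.14 0 0 0"

```text
clock: 14.15
position: [0.5292, 0.0555, 0.1587]
tool_rot: [-1.665, -2.663, -0.0]
ft_force: [0.4, 0.5, -0.9]
gripper_width: 0.029
```

```bash
python3 look.py l7 wrist,scene,side lid,lid_knob,tub_rim,tub,pad0
python3 - <<'E'
from h import *
a=cv2.imread('pics/l7scene.png');b=cv2.imread('pics/l7side.png')
cv2.imwrite('pics/c8.png',np.hstack([cv2.resize(a[90:240,270:420],(400,400),interpolation=2),cv2.resize(b[180:330,210:360],(400,400),interpolation=2)]))
E
```

```text
clock 14.15 pos [0.5292 0.0555 0.1587] F [ 0.4   0.47 -0.95] j [-0.14 -0.11 -0.18  1.5   0.    0.98] w 0.029 xaxis deg 116.0 rows (x100mm): [ 2.661  0.371 -0.41 ]
wrist lid 0.57 [0.5306 0.0584 0.1594]
wrist lid_knob 0.67 [0.5305 0.0535 0.2047]
wrist lid_knob 0.29 [0.5299 0.0555 0.1592]
wrist tub 0.72 [0.5921 0.08   0.187 ]
wrist tub 0.19 [ 0.6605  0.3248 -0.0016]
wrist pad0 0.85 [0.4756 0.0986 0.1875]
wrist pad0 0.61 [0.5886 0.0843 0.1872]
scene lid 0.61 [ 0.3424  0.5891 -0.0007]
scene lid 0.59 [0.5283 0.047  0.1588]
scene lid_knob 0.87 [0.5292 0.0512 0.2003]
scene tub_rim 0.8 [0.5305 0.0553 0.1029]
scene tub 0.84 [0.53   0.0521 0.0225]
scene pad0 0.96 [0.4757 0.0883 0.1851]
scene pad0 0.92 [0.5879 0.0746 0.1895]
scene pad0 0.86 [0.2997 0.6095 0.0193]
scene pad0 0.75 [ 0.5209 -0.0168  0.1856]
scene pad0 0.65 [0.3749 0.6182 0.0192]
scene pad0 0.61 [0.347  0.546  0.0194]
side lid 0.73 [0.5277 0.0515 0.1578]
side lid 0.55 [0.341  0.5871 0.0029]
side lid 0.33 [0.5273 0.0496 0.2057]
side lid_knob 0.96 [0.3516 0.5909 0.0322]
side lid_knob 0.82 [0.5299 0.052  0.2049]
side tub_rim 0.79 [0.5259 0.0548 0.1126]
side tub 0.58 [0.5282 0.0517 0.0254]
side pad0 0.95 [ 0.5245 -0.0131  0.1835]
side pad0 0.93 [0.5888 0.0757 0.1871]
side pad0 0.84 [0.4765 0.0917 0.194 ]
side pad0 0.66 [0.3494 0.5484 0.0238]
side pad0 0.64 [0.3064 0.6096 0.0221]
side pad0 0.59 [0.383  0.6172 0.0204]
```

View pics/c8.png

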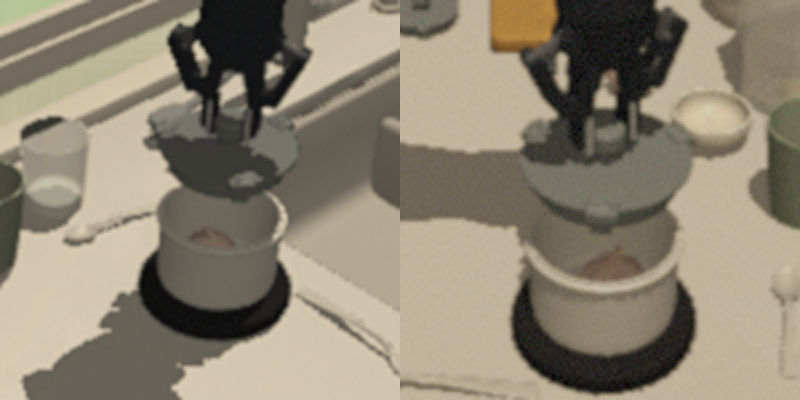

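View pics/l7wrist.png

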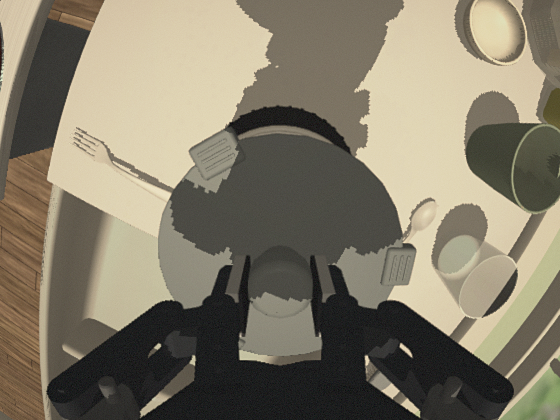

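The lid hangs level over the tub. Comparing the cameras' estimates, the lid looks 3–4 mm short in y. I'll check with circle fits in both fixed views.

```bash
cat > fit.py <<'E'
from h import *
from scipy.optimize import minimize
def score(c,im,p,circs):
    g=cv2.GaussianBlur(cv2.cvtColor(im,cv2.COLOR_BGR2GRAY).astype(np.float32),(0,0),1.0)
    t=np.linspace(0,2*np.pi,240)
    tot=0
    for r,z in circs:
        def s(rr):
            pts=np.array([px(c,(p[0]+rr*np.cos(a),p[1]+rr*np.sin(a),z)) for a in t],np.float32)
            return cv2.remap(g,pts[:,0],pts[:,1],1).ravel()
        tot+=np.median(np.minimum(abs(s(r+.002)-s(r-.002)),25)) if False else np.mean(np.minimum(abs(s(r+.002)-s(r-.002)),25))
    return tot
def fit(c,fn,p0,circs):
    im=cv2.imread(fn);best=None
    for st,n in((.002,5),(.0007,3)):
        b=[(score(c,im,(p0[0]+i*st,p0[1]+j*st),circs),i,j) for i in range(-n,n+1) for j in range(-n,n+1)]
        m=max(b);p0=(p0[0]+m[1]*st,p0[1]+m[2]*st)
    return np.round(p0,4),round(float(m[0]),2)
if __name__=='__main__':
    for c in('scene','side'):
        print(c,'tub',fit(c,f'pics/{c}0.png',(.53,.054),[(.066,.1025),(.0588,.107)]))
        print(c,'lid',fit(c,f'pics/l7{c}.png',(.53,.052),[(.068,.187)]))
        print(c,'lid0',fit(c,f'pics/{c}0.png',(.447,.311),[(.068,.028)]))
E
python3 fit.py
```

```text
Traceback (most recent call last):
  File "fit.py", line 21, in <module>
    print(c,'tub',fit(c,f'pics/{c}0.png',(.53,.054),[(.066,.1025),(.0588,.107)]))
                  ~~~^^^^^^^^^^^^^^^^^^^^^^^^^^^^^^^^^^^^^^^^^^^^^^^^^^^^^^^^^^^
  File "fit.py", line 16, in fit
    b=[(score(c,im,(p0[0]+i*st,p0[1]+j*st),circs),i,j) for i in range(-n,n+1) for j in range(-n,n+1)]
        ~~~~~^^^^^^^^^^^^^^^^^^^^^^^^^^^^^^^^^^^^
  File "fit.py", line 11, in score
    tot+=np.median(np.minimum(abs(s(r+.002)-s(r-.002)),25)) if False else np.mean(np.minimum(abs(s(r+.002)-s(r-.002)),25))
                                                                                                 ~^^^^^^^^
  File "fit.py", line 9, in s
    pts=np.array([px(c,(p[0]+rr*np.cos(a),p[1]+rr*np.sin(a),z)) for a in t],np.float32)
                  ~~^^^^^^^^^^^^^^^^^^^^^^^^^^^^^^^^^^^^^^^^^^^
  File "h.py", line 8, in px
    k=vision.calibration(c);P=np.array(k['pose']);q=P[:3,:3].T@(np.array(pw)-P[:3,3])
ValueError: time passes only in moves, steps and waits
```

```bash
cat >> h.py <<'E'
_K={}
def px(c,pw):
    if c not in _K: _K[c]=vision.calibration(c)
    k=_K[c];P=np.array(k['pose']);q=P[:3,:3].T@(np.array(pw)-P[:3,3])
    return k['fx']*q[0]/-q[2]+k['cx'],k['fy']*-q[1]/-q[2]+k['cy']
E
python3 fit.py
```

```text
scene tub (array([0.5273, 0.0527]), 31.74)
scene lid (array([0.528 , 0.0587]), 9.01)
scene lid0 (array([0.4477, 0.3117]), 18.35)
side tub (array([0.5273, 0.0533]), 32.42)
side lid (array([0.532 , 0.0506]), 14.48)
side lid0 (array([0.449, 0.311]), 14.93)
```

Run:
```python
from h import *
def ov(c,fn,circs,box,S=5):
    im=cv2.imread(fn);x,y,w_,h_=box
    o=cv2.resize(im[y:y+h_,x:x+w_],None,fx=S,fy=S,interpolation=cv2.INTER_CUBIC)
    for (cx,cy,z,r,col) in circs:
        P=np.array([px(c,(cx+r*np.cos(a),cy+r*np.sin(a),z)) for a in np.linspace(0,6.283,200)])
        cv2.polylines(o,[np.int32(((P-[x,y]+.5)*S))],True,col,1)
    return o
T=[(.5273,.053,.1025,.066,(0,0,255)),(.5273,.053,.107,.0588,(0,0,255))]
L=lambda x,y:[(x,y,.187,.068,(0,0,255)),(x,y,.187+.029,.016,(0,0,255))]
cv2.imwrite('pics/o1.png',np.hstack([ov('scene','pics/scene0.png',T,(310,140,80,70)),ov('side','pics/side0.png',T,(246,240,80,70))]))
cv2.imwrite('pics/o2.png',np.hstack([ov('scene','pics/l7scene.png',L(.530,.0525),(310,110,80,70)),ov('side','pics/l7side.png',L(.530,.0525),(246,200,80,70))]))
```

```text
(no output)
```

View pics/o1.png

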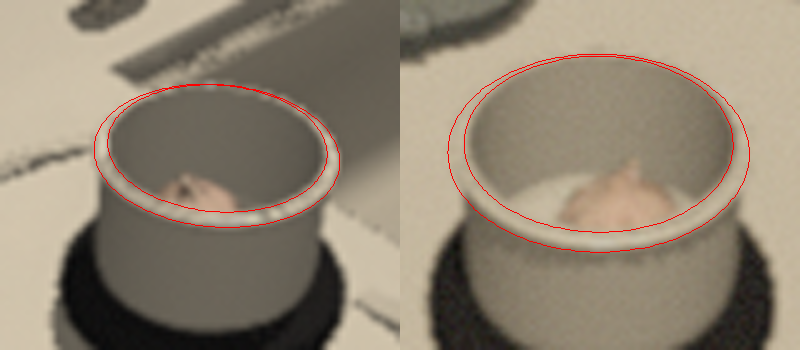

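View pics/o2.png

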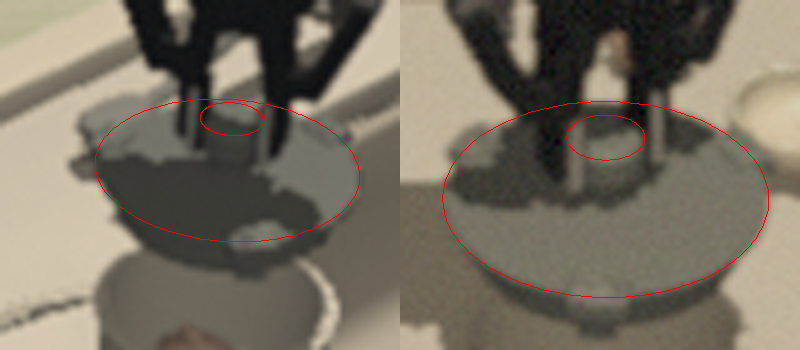

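The tub fit at (0.5273, 0.0530) agrees in both views. The held lid matches about (0.530, 0.0525), which I trust more than the circle fit's weaker score. I'll shift it 2–3 mm and lower it.

Request:
apply_moves --pt "0.015 -0.02 0.1 0 0" --pt "0.015 -0.02 0.25 0 0" --pt "0.015 -0.02 0.4 0 0" --pt "0.015 -0.02 0.47 0 0" --pt "0.015 -0.02 0.5 0 0" --pt "0.015 -0.02 0.53 0 0" --pt "0.015 -0.02 0.55 0 0" --pt "0.015 -0.02 0.55 0 0"

```text
clock: 15.85
position: [0.5274, 0.0546, 0.1042]
tool_rot: [1.666, 2.663, 0.0]
ft_force: [0.7, 0.8, -2.1]
gripper_width: 0.0296
```

Run:
```python
from h import *
go((.5273,.053,.098)); a=snap('scene','s8');b=snap('side','d8');c=snap('wrist','w8')
go((.5273,.053,.098))
cv2.imwrite('pics/c9.png',np.hstack([cv2.resize(a[120:220,300:400],(390,390),interpolation=2),cv2.resize(b[220:320,236:336],(390,390),interpolation=2)])[:,:,::-1])
```

```text
clock 15.85 pos [0.5274 0.0546 0.1042] F [ 0.71  0.82 -2.15] j [-0.14 -0.11 -0.28  1.4  -0.    0.97] w 0.0296 xaxis deg 115.9 rows (x100mm): [-0.014 -0.008  0.062]
clock 16.0 pos [0.5275 0.0546 0.1045] F [-0.37 -0.99 -2.09] j [-0.14 -0.11 -0.28  1.4  -0.    0.97] w 0.0292 xaxis deg 115.9 rows (x100mm): [-0.013 -0.009  0.065]
```

View pics/c9.png

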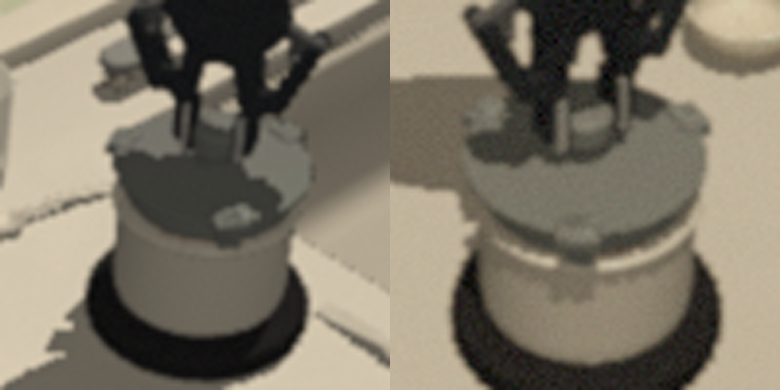

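The lid sits centred over the mouth in both views, with only its own weight on the wrist. I'll lower another 6 mm.

Request:
apply_moves --pt "0 0 0.02 0 0" --pt "0 0 0.04 0 0" --pt "0 0 0.06 0 0" --pt "0 0 0.06 0 0"

```text
clock: 16.4
position: [0.5278, 0.0551, 0.0984]
tool_rot: [1.665, 2.663, 0.002]
ft_force: [2.1, 3.9, 3.9]
gripper_width: 0.0287
```

It touches with about 6 N, and the side force pushes the lid towards +y. I'll yield 1.5 mm that way, then let go.

Request:
apply_moves --pt "0.015 0.01 0 0 0" --pt "0.015 0.01 0.01 0 0" --pt "0.015 0.01 0.02 0 0" --pt "0.015 0.01 0.02 0 0"

```text
clock: 16.8
position: [0.5278, 0.0561, 0.0961]
tool_rot: [1.666, 2.663, -0.0]
ft_force: [3.8, 0.6, 1.2]
gripper_width: 0.0292
```

Request:
apply_moves --pt "0 0 0 0 0.6" --pt "0 0 0 0 1" --pt "0 0 0 0 1" --pt "0 0 0 0 1" --pt "0 0 -0.1 0 1" --pt "0 0 -0.4 0 1" --pt "0 0 -0.8 0 1" --pt "0 0 -1 0 1" --pt "0 0 -1 0 1" --pt "0 0 -1 0 0" --pt "0 0 -1 0 0"

```text
clock: 17.9
position: [0.5269, 0.0565, 0.195]
tool_rot: [-1.665, -2.662, 0.001]
ft_force: [-0.4, -0.6, -0.1]
gripper_width: 0.0589
```

```bash
python3 look.py l9 wrist,scene,side lid_knob,tub_rim,pad0
python3 - <<'E'
from h import *
a=cv2.imread('pics/l9scene.png');b=cv2.imread('pics/l9side.png')
cv2.imwrite('pics/c10.png',np.hstack([cv2.resize(a[120:220,300:400],(390,390),interpolation=2),cv2.resize(b[220:320,236:336],(390,390),interpolation=2)]))
E
```

```text
clock 17.9 pos [0.5269 0.0565 0.195 ] F [-0.43 -0.62 -0.14] j [-0.14 -0.11 -0.11  1.57 -0.    0.98] w 0.0589 xaxis deg 115.9 rows (x100mm): [ 2.643  0.385 -0.048]
wrist lid_knob 0.69 [0.5292 0.0563 0.1382]
wrist lid_knob 0.36 [0.5281 0.0583 0.0954]
wrist pad0 0.98 [0.4755 0.0967 0.125 ]
wrist pad0 0.94 [ 0.5234 -0.0081  0.1302]
scene lid_knob 0.93 [0.5262 0.0499 0.139 ]
scene lid_knob 0.78 [0.3427 0.5871 0.0256]
scene tub_rim 0.94 [0.5316 0.0544 0.1006]
scene pad0 0.97 [0.5886 0.0794 0.1226]
scene pad0 0.96 [0.4756 0.0912 0.1226]
scene pad0 0.94 [0.3763 0.6189 0.0217]
scene pad0 0.81 [ 0.5186 -0.0135  0.1267]
scene pad0 0.73 [0.3489 0.5452 0.0193]
scene pad0 0.56 [0.2992 0.6072 0.0192]
side lid_knob 0.92 [0.5259 0.0541 0.1387]
side lid_knob 0.7 [0.3445 0.5921 0.0324]
side tub_rim 0.26 [0.5276 0.053  0.0243]
side pad0 0.91 [0.3813 0.6198 0.0197]
side pad0 0.88 [ 0.5222 -0.0148  0.1236]
side pad0 0.82 [0.307  0.6072 0.0232]
side pad0 0.78 [0.5835 0.0801 0.1247]
side pad0 0.64 [0.4786 0.0949 0.1312]
side pad0 0.6 [0.3455 0.5489 0.0211]
```

View pics/c10.png

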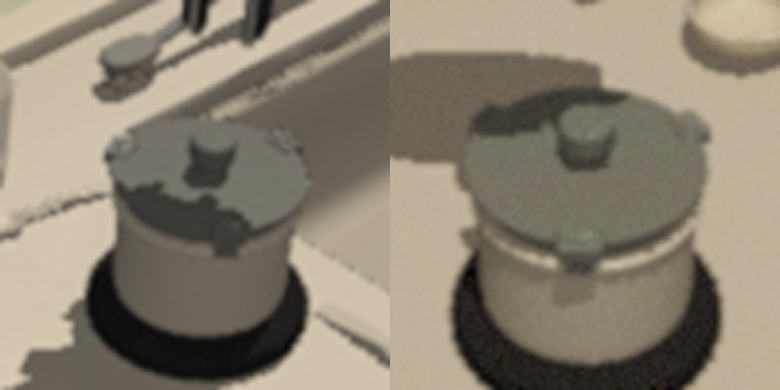

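View pics/l9wrist.png

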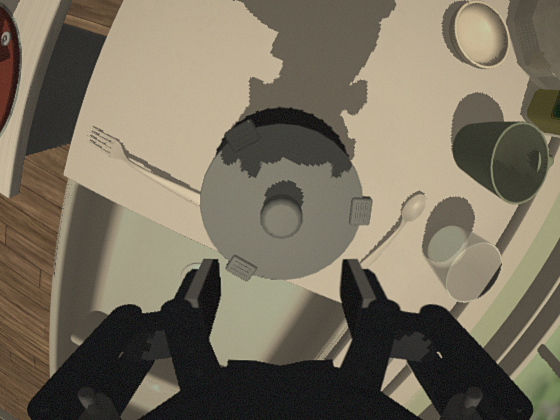

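The lid is set down, level and let go: the knob is at z ≈ 0.139, which is 32 mm above the rim. Its pads are near (0.588,0.079), (0.474,0.092) and (0.520,-0.013), labelled B, A and C. Now I'll shut the fingers and go over pad C, jaws turned tangential.

Request:
apply_moves --pt "-0.3 -0.18 0 0.09 0" --pt "-0.59 -0.36 0 0.18 0" --pt "-0.59 -0.36 0 0.27 0" --pt "-0.59 -0.36 0.2 0.36 0" --pt "-0.59 -0.36 0.5 0.36 0" --pt "-0.59 -0.36 0.8 0.36 0" --pt "-0.59 -0.36 0.95 0.36 0" --pt "-0.59 -0.36 0.95 0.36 0" --pt "-0.59 -0.36 0.95 0.36 0"

```text
clock: 19.4
position: [0.5213, -0.0125, 0.1021]
tool_rot: [2.342, 2.092, 0.001]
ft_force: [0.1, -0.3, 1.7]
gripper_width: 0.0004
```

Run:
```python
from h import *
go((.5201,-.0126,.089)); a=snap('scene','s11');b=snap('side','d11');c=snap('wrist','w11')
cv2.imwrite('pics/c11.png',np.hstack([cv2.resize(a[110:210,300:400],(260,260),interpolation=2),cv2.resize(b[200:300,236:336],(260,260),interpolation=2),cv2.resize(c[150:350,180:380],(260,260))])[:,:,::-1])
```

```text
clock 19.4 pos [ 0.5213 -0.0125  0.1021] F [ 0.08 -0.33  1.67] j [-0.28 -0.14 -0.31  1.4  -0.    1.41] w 0.0004 xaxis deg 83.5 rows (x100mm): [-0.003 -0.012  0.131]
```

View pics/c11.png

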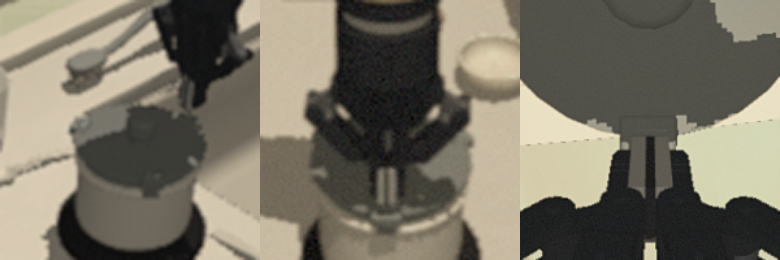

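The shut fingertips are directly above pad C in the wrist view (650,125 in the montage). Pressing down in small steps.

Request:
apply_moves --pt "0 -0.01 0.04 0 0" --pt "0 -0.01 0.08 0 0" --pt "0 -0.01 0.12 0 0" --pt "0 -0.01 0.14 0 0" --pt "0 -0.01 0.16 0 0" --pt "0 -0.01 0.16 0 0"

```text
clock: 20.15
position: [0.5201, -0.0127, 0.0853]
tool_rot: [2.343, 2.092, -0.0]
ft_force: [-1.0, -2.4, 4.5]
gripper_width: 0.0003
```

Request:
apply_moves --pt "0 0 0.02 0 0" --pt "0 0 0.04 0 0" --pt "0 0 0.04 0 0"

```text
clock: 20.45
position: [0.5205, -0.013, 0.0818]
tool_rot: [2.342, 2.091, -0.0]
ft_force: [-0.9, -3.7, 7.6]
gripper_width: -0.0004
```

Contact, at about 1 N/mm as described. Continuing.

Request:
apply_moves --pt "0 0 0.02 0 0" --pt "0 0 0.04 0 0" --pt "0 0 0.04 0 0"

```text
clock: 20.75
position: [0.5208, -0.0133, 0.0783]
tool_rot: [2.341, 2.09, 0.0]
ft_force: [-1.3, -6.0, 10.4]
gripper_width: -0.0001
```

Request:
apply_moves --pt "0 0 0.015 0 0" --pt "0 0 0.03 0 0" --pt "0 0 0.03 0 0"

```text
clock: 21.05
position: [0.521, -0.0135, 0.0757]
tool_rot: [2.341, 2.09, 0.0]
ft_force: [-2.3, -5.2, 11.4]
gripper_width: 0.0
```

Request:
apply_moves --pt "0 0 0.01 0 0" --pt "0 0 0.02 0 0" --pt "0 0 0.02 0 0"

```text
clock: 21.35
position: [0.5212, -0.0138, 0.074]
tool_rot: [2.341, 2.089, 0.0]
ft_force: [-2.9, -7.8, 12.7]
gripper_width: 0.0
```

Request:
apply_moves --pt "0 0 0.01 0 0" --pt "0 0 0.02 0 0" --pt "0 0 0.02 0 0"

```text
clock: 21.65
position: [0.5213, -0.0132, 0.0717]
tool_rot: [2.341, 2.09, 0.002]
ft_force: [0.2, -3.8, 8.0]
gripper_width: 0.0001
```

There was a click at about 13 N: the force fell to 8 N. I'll press a touch further to confirm, then lift.

Request:
apply_moves --pt "0 0 0.02 0 0" --pt "0 0 0.02 0 0" --pt "0 0 -0.2 0 0" --pt "0 0 -0.5 0 0" --pt "0 0 -0.8 0 0" --pt "0 0 -1 0 0" --pt "0 0 -1 0 0"

```text
clock: 22.35
position: [0.5214, -0.0124, 0.173]
tool_rot: [2.34, 2.091, 0.004]
ft_force: [0.5, -0.2, -0.7]
gripper_width: 0.0002
```

Run:
```python
from h import *
go((.4744,.0922,.17)); a=snap('scene','s12');b=snap('side','d12');c=snap('wrist','w12')
cv2.imwrite('pics/c12.png',np.hstack([cv2.resize(a[110:210,300:400],(260,260),interpolation=2),cv2.resize(b[200:300,236:336],(260,260),interpolation=2),cv2.resize(c[100:350,150:400],(260,260))])[:,:,::-1])
for cc in('scene','side'):
    for n in('pad0','lid_knob'):
        for r in pinpoint(cc,n):
            p=w(cc,r['location'])
            if p[1]<.2: print(cc,n,round(r['conf'],2),p.round(4))
```

```text
clock 22.35 pos [ 0.5214 -0.0124  0.173 ] F [ 0.5  -0.15 -0.74] j [-0.28 -0.15 -0.19  1.53  0.    1.41] w 0.0002 xaxis deg 83.6 rows (x100mm): [ 0.987 -0.584  0.028]
scene pad0 0.68 [ 0.372  -0.0154  0.0028]
scene pad0 0.6 [0.585  0.0782 0.1245]
scene pad0 0.58 [ 0.5206 -0.02    0.1144]
scene pad0 0.57 [0.4793 0.0878 0.1266]
scene lid_knob 0.69 [0.5286 0.0469 0.1339]
scene lid_knob 0.32 [0.5882 0.0781 0.1256]
side pad0 0.95 [ 0.5268 -0.0155  0.1145]
side pad0 0.81 [0.4794 0.0897 0.1333]
side pad0 0.73 [0.5859 0.0783 0.1246]
side lid_knob 0.56 [0.527  0.0477 0.1376]
```

View pics/c12.png

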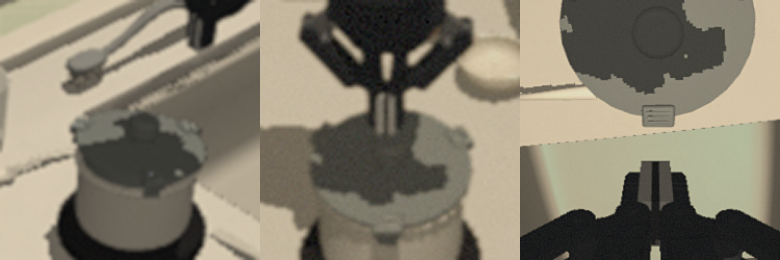

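Pad C is down (z ≈ 0.1145 in both views, shut is 0.117); the other two are still up at about 0.125. Next is pad A.

Request:
apply_moves --pt "0.3 -0.17 0 -0.09 0" --pt "0.6 -0.35 0 -0.18 0" --pt "0.8 -0.48 0 -0.27 0" --pt "0.97 -0.57 0 -0.36 0" --pt "0.97 -0.57 0 -0.45 0" --pt "0.97 -0.57 0.2 -0.54 0" --pt "0.97 -0.57 0.4 -0.63 0" --pt "0.97 -0.57 0.6 -0.67 0" --pt "0.97 -0.57 0.72 -0.67 0" --pt "0.97 -0.57 0.72 -0.67 0" --pt "0.97 -0.57 0.72 -0.67 0"

```text
clock: 23.8
position: [0.4742, 0.0905, 0.0985]
tool_rot: [0.977, 2.986, -0.0]
ft_force: [0.0, 0.2, 1.0]
gripper_width: -0.0004
```

Run:
```python
from h import *
go((.4752,.0915,.089)); a=snap('scene','s13');b=snap('side','d13');c=snap('wrist','w13')
cv2.imwrite('pics/c13.png',np.hstack([cv2.resize(a[110:210,300:400],(260,260),interpolation=2),cv2.resize(b[200:300,236:336],(260,260),interpolation=2),cv2.resize(c[150:350,180:380],(260,260))])[:,:,::-1])
```

```text
clock 23.8 pos [0.4742 0.0905 0.0985] F [0.01 0.19 0.97] j [-0.08 -0.26 -0.42  1.41 -0.    0.55] w -0.0004 xaxis deg 143.8 rows (x100mm): [-0.002  0.014  0.095]
```

View pics/c13.png

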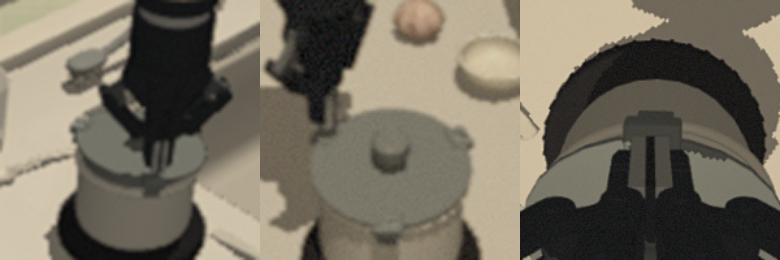

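The tip is over pad A (montage 650,125). Pressing.

Request:
apply_moves --pt "0.01 0.01 0.04 0 0" --pt "0.01 0.01 0.08 0 0" --pt "0.01 0.01 0.12 0 0" --pt "0.01 0.01 0.15 0 0" --pt "0.01 0.01 0.17 0 0" --pt "0.01 0.01 0.17 0 0"

```text
clock: 24.55
position: [0.4739, 0.0923, 0.0813]
tool_rot: [-0.975, -2.986, -0.001]
ft_force: [-2.4, 2.4, 7.7]
gripper_width: 0.0
```

Request:
apply_moves --pt "0 0 0.02 0 0" --pt "0 0 0.04 0 0" --pt "0 0 0.04 0 0"

```text
clock: 24.85
position: [0.4738, 0.0925, 0.0776]
tool_rot: [-0.974, -2.986, -0.002]
ft_force: [-5.2, 3.3, 11.6]
gripper_width: -0.0002
```

Request:
apply_moves --pt "0 0 0.01 0 0" --pt "0 0 0.02 0 0" --pt "0 0 0.02 0 0"

```text
clock: 25.15
position: [0.4737, 0.0926, 0.0759]
tool_rot: [-0.974, -2.986, -0.002]
ft_force: [-6.3, 4.7, 12.2]
gripper_width: 0.0001
```

Request:
apply_moves --pt "0 0 0.01 0 0" --pt "0 0 0.02 0 0" --pt "0 0 0.02 0 0"

```text
clock: 25.45
position: [0.4735, 0.0928, 0.0739]
tool_rot: [-0.974, -2.986, -0.002]
ft_force: [-6.9, 4.8, 14.1]
gripper_width: 0.0002
```

Request:
apply_moves --pt "0 0 0.01 0 0" --pt "0 0 0.02 0 0" --pt "0 0 0.02 0 0"

```text
clock: 25.75
position: [0.4744, 0.0923, 0.0718]
tool_rot: [0.974, 2.986, 0.001]
ft_force: [-2.1, 1.9, 8.4]
gripper_width: 0.0003
```

A second click: 14 N fell to 8.4 N. Confirm, lift and look.

Request:
apply_moves --pt "0 0 0.02 0 0" --pt "0 0 0.02 0 0" --pt "0 0 -0.2 0 0" --pt "0 0 -0.5 0 0" --pt "0 0 -0.8 0 0" --pt "0 0 -1 0 0" --pt "0 0 -1 0 0"

```text
clock: 26.45
position: [0.4755, 0.0917, 0.1738]
tool_rot: [0.974, 2.982, 0.001]
ft_force: [0.1, -0.1, -0.2]
gripper_width: 0.0001
```

Run:
```python
from h import *
go((.587,.0794,.17)); a=snap('scene','s14');b=snap('side','d14')
for cc in('scene','side'):
    for n in('pad0','lid_knob'):
        for r in pinpoint(cc,n):
            p=w(cc,r['location'])
            if p[1]<.2: print(cc,n,round(r['conf'],2),p.round(4))
```

```text
clock 26.45 pos [0.4755 0.0917 0.1738] F [ 0.1  -0.08 -0.24] j [-0.08 -0.26 -0.29  1.54 -0.    0.55] w 0.0001 xaxis deg 143.8 rows (x100mm): [-0.972  0.558  0.043]
scene pad0 0.96 [0.5829 0.0767 0.1244]
scene pad0 0.93 [0.4736 0.0888 0.1137]
scene pad0 0.74 [ 0.5179 -0.0159  0.1172]
scene lid_knob 0.94 [0.5231 0.0489 0.1275]
side pad0 0.87 [ 0.5226 -0.016   0.1166]
side pad0 0.72 [0.4745 0.0908 0.1223]
side pad0 0.7 [0.5825 0.0783 0.1247]
side lid_knob 0.84 [0.5243 0.0492 0.1331]
```

Pads A and C read low and B is still up at 0.125. On to pad B.

Request:
apply_moves --pt "-0.3 0.17 0 -0.09 0" --pt "-0.6 0.34 0 -0.18 0" --pt "-0.8 0.46 0 -0.27 0" --pt "-0.97 0.56 0 -0.36 0" --pt "-0.97 0.56 0 -0.45 0" --pt "-0.97 0.56 0.2 -0.54 0" --pt "-0.97 0.56 0.4 -0.63 0" --pt "-0.97 0.56 0.6 -0.67 0" --pt "-0.97 0.56 0.72 -0.67 0" --pt "-0.97 0.56 0.72 -0.67 0" --pt "-0.97 0.56 0.72 -0.67 0"

```text
clock: 27.85
position: [0.5853, 0.0799, 0.0994]
tool_rot: [0.654, -3.073, 0.0]
ft_force: [0.6, -0.3, 0.6]
gripper_width: 0.0
```

Run:
```python
from h import *
go((.5865,.079,.089)); a=snap('scene','s15');b=snap('side','d15');c=snap('wrist','w15')
cv2.imwrite('pics/c15.png',np.hstack([cv2.resize(a[110:210,300:400],(260,260),interpolation=2),cv2.resize(b[200:300,236:336],(260,260),interpolation=2),cv2.resize(c[150:350,180:380],(260,260))])[:,:,::-1])
```

```text
clock 27.85 pos [0.5853 0.0799 0.0994] F [ 0.57 -0.32  0.56] j [-0.09  0.08 -0.1   1.39 -0.   -0.51] w 0.0 xaxis deg -156.0 rows (x100mm): [-0.007 -0.013  0.104]
```

View pics/c15.png

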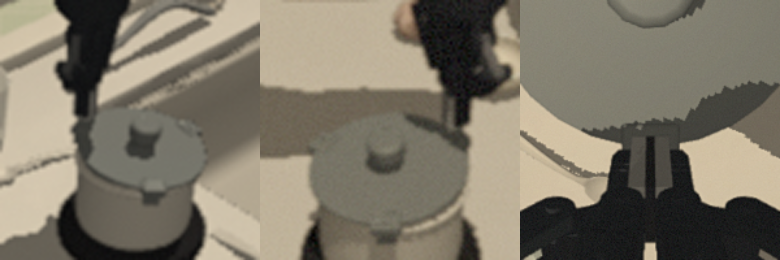

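The tip is over pad B (montage 650,135). Pressing.

Request:
apply_moves --pt "-0.01 -0.01 0.04 0 0" --pt "-0.01 -0.01 0.08 0 0" --pt "-0.01 -0.01 0.12 0 0" --pt "-0.01 -0.01 0.15 0 0" --pt "-0.01 -0.01 0.17 0 0" --pt "-0.01 -0.01 0.17 0 0"

```text
clock: 28.6
position: [0.5878, 0.0795, 0.0829]
tool_rot: [-0.657, 3.07, -0.001]
ft_force: [1.2, 1.2, 6.8]
gripper_width: -0.0
```

Request:
apply_moves --pt "0 0 0.02 0 0" --pt "0 0 0.04 0 0" --pt "0 0 0.04 0 0"

```text
clock: 28.9
position: [0.5886, 0.0796, 0.0797]
tool_rot: [-0.656, 3.068, -0.001]
ft_force: [3.1, 2.1, 9.3]
gripper_width: 0.0
```

Request:
apply_moves --pt "0 0 0.01 0 0" --pt "0 0 0.02 0 0" --pt "0 0 0.02 0 0"

```text
clock: 29.2
position: [0.5888, 0.0797, 0.0781]
tool_rot: [-0.656, 3.067, -0.001]
ft_force: [2.2, 1.7, 10.6]
gripper_width: 0.0
```

Request:
apply_moves --pt "0 0 0.01 0 0" --pt "0 0 0.02 0 0" --pt "0 0 0.02 0 0"

```text
clock: 29.5
position: [0.5891, 0.0797, 0.0764]
tool_rot: [-0.656, 3.067, -0.001]
ft_force: [2.4, 1.3, 12.9]
gripper_width: -0.0001
```

Request:
apply_moves --pt "0 0 0.01 0 0" --pt "0 0 0.02 0 0" --pt "0 0 0.02 0 0"

```text
clock: 29.8
position: [0.5893, 0.0797, 0.0747]
tool_rot: [-0.656, 3.066, -0.001]
ft_force: [3.3, 2.5, 13.8]
gripper_width: 0.0001
```

Request:
apply_moves --pt "0 0 0.01 0 0" --pt "0 0 0.02 0 0" --pt "0 0 0.02 0 0"

```text
clock: 30.1
position: [0.5896, 0.0798, 0.0729]
tool_rot: [-0.656, 3.065, -0.001]
ft_force: [3.3, 3.0, 14.0]
gripper_width: 0.0002
```

Request:
apply_moves --pt "0 0 0.01 0 0" --pt "0 0 0.02 0 0" --pt "0 0 0.02 0 0"

```text
clock: 30.4
position: [0.5893, 0.0796, 0.0703]
tool_rot: [-0.656, 3.066, -0.001]
ft_force: [4.4, 1.0, 9.5]
gripper_width: 0.0
```

The third click: 14 N fell to 9.5 N. Confirm, lift clear and check.

Request:
apply_moves --pt "0 0 0.02 0 0" --pt "0 0 0.02 0 0" --pt "0 0 -0.2 0 0" --pt "0 0 -0.5 0 0" --pt "0 0 -0.8 0 0" --pt "0 0 -1 0 0" --pt "0 0 -1 0 0"

```text
clock: 31.1
position: [0.5881, 0.0793, 0.1712]
tool_rot: [-0.656, 3.068, -0.002]
ft_force: [0.5, 1.1, 0.4]
gripper_width: 0.0001
```

Request:
apply_moves --pt "0.3 0 -0.3 0 0" --pt "0.6 0 -0.6 0 0" --pt "0.6 0 -0.6 0 0" --pt "0.6 0 -0.6 0 0"

```text
clock: 31.5
position: [0.532, 0.0547, 0.2278]
tool_rot: [-0.656, 3.072, -0.0]
ft_force: [-0.3, -0.3, -0.7]
gripper_width: -0.0001
```

```bash
python3 look.py l16 wrist,scene,side pad0,lid_knob,pinch_bowl,garlic,fork,teaspoon
python3 - <<'E'
from h import *
a=cv2.imread('pics/l16scene.png');b=cv2.imread('pics/l16side.png')
cv2.imwrite('pics/c16.png',np.hstack([cv2.resize(a[120:220,300:400],(390,390),interpolation=2),cv2.resize(b[220:320,236:336],(390,390),interpolation=2)]))
E
```

```text
clock 31.5 pos [0.532  0.0547 0.2278] F [-0.31 -0.26 -0.68] j [-0.14 -0.09 -0.03  1.63 -0.   -0.56] w -0.0001 xaxis deg -155.9 rows (x100mm): [-0.262  2.691  0.277]
wrist pad0 0.86 [0.588  0.0836 0.116 ]
wrist pad0 0.71 [0.4775 0.0957 0.1136]
wrist pad0 0.63 [ 0.5239 -0.0082  0.1188]
wrist lid_knob 0.79 [0.5287 0.0585 0.1308]
wrist lid_knob 0.51 [ 0.3715 -0.0091 -0.0009]
wrist pinch_bowl 0.73 [0.6583 0.3274 0.0026]
wrist garlic 0.64 [5.857e-01 4.284e-01 2.000e-04]
wrist fork 0.78 [ 0.3703 -0.0043 -0.0005]
wrist teaspoon 0.67 [ 6.925e-01  4.960e-02 -2.000e-04]
wrist teaspoon 0.47 [0.5308 0.0587 0.0876]
scene pad0 0.91 [0.348  0.547  0.0166]
scene pad0 0.79 [ 0.5213 -0.0144  0.1161]
scene pad0 0.74 [0.3782 0.6192 0.0249]
scene pad0 0.73 [0.5879 0.0778 0.1141]
scene pad0 0.69 [0.3017 0.6058 0.02  ]
scene pad0 0.58 [0.4787 0.09   0.1134]
scene lid_knob 0.84 [0.3443 0.5876 0.0267]
scene lid_knob 0.69 [0.5251 0.0508 0.1268]
scene pinch_bowl 0.91 [ 0.6638  0.3197 -0.0043]
scene garlic 0.91 [ 0.5852  0.4214 -0.0019]
scene fork 0.53 [ 0.3741 -0.0147  0.0011]
scene teaspoon 0.48 [ 0.6869  0.0423 -0.0008]
scene teaspoon 0.16 [0.5271 0.0542 0.101 ]
side pad0 0.93 [0.5866 0.0761 0.1163]
side pad0 0.87 [0.3488 0.5488 0.0186]
side pad0 0.69 [0.307  0.609  0.0247]
side pad0 0.63 [0.3852 0.6175 0.0191]
side pad0 0.58 [0.4761 0.0932 0.1211]
side pad0 0.56 [ 0.5256 -0.0131  0.1163]
side lid_knob 0.76 [0.531  0.0535 0.1307]
side lid_knob 0.64 [0.3487 0.5909 0.0304]
side pinch_bowl 0.9 [ 0.6618  0.3235 -0.0009]
side garlic 0.54 [0.5881 0.4254 0.0041]
side fork 0.64 [ 0.3777 -0.01   -0.0006]
side teaspoon 0.8 [ 0.6875  0.0501 -0.0008]
```

View pics/c16.png

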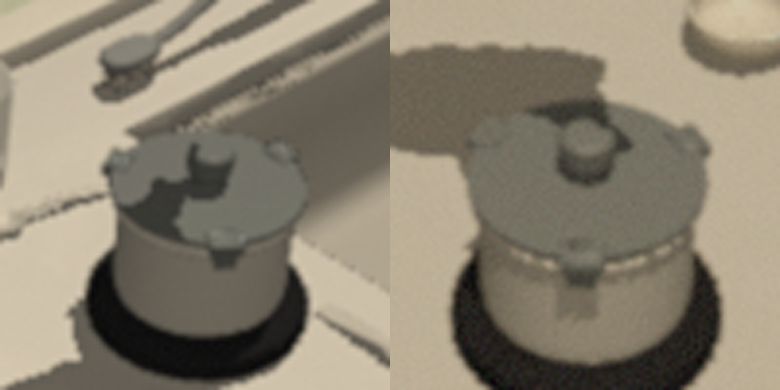

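The lid is fully down and level in both views. All pads are at about 0.115 (shut is 0.117) and the knob is near 0.129. The side camera's 0.121 for pad A matches its usual bias of 4–6 mm high on that pad. Bystanders haven't moved and the arm is clear.

```bash
python3 -c "
from h import *
print(job.hand_in())"
```

```text
the job is handed in; nothing more can be done
None
```

The lid is on the garlic tub with all three tabs snapped home, and I handed the job in at about 31.5 s of the 67 s allowed. I set the 136 mm lid down centred, let go of it, then pressed the tabs one after another. Each clicked at about 13–14 N, with the force dropping to 8–9.5 N.

**Last checks:**
- **Pads:** they read about 7–9 mm above the rim, against the 13 mm limit. The side camera alone read one pad at 14 mm; it had read that same pad 4–6 mm high all along.
- **Knob:** it read about 20–24 mm above the rim (22.5 mm is shut). The lid looked centred and level.
- **Surroundings:** the bowl, garlic, fork and teaspoon had not moved beyond measurement noise, and the arm was clear of everything.

**What disagreed:** my first grasp closed on air. The fingertips turned out to end about 38 mm short of the reported TCP. I confirmed that by lightly touching the knob's top, at about 17 N, and corrected for it from then on.

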